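# Free the stuck strainer from its outer cup and stand it on the drip stand

## Task

A white seed strainer is stuck inside a steel outer cup by its twist-lock. Carry the pair by the outer cup, stand it in the square bay of the holding fixture and let go; then take the strainer by its rim, twist it free, pull it out and stand it upright in the middle of the small plate on top of the drip stand. Leave the outer cup standing in the fixture, and do not knock the eraser, the vial or the label roll about.

Things in the scene. Friction and masses are not known exactly. Their poses are not given: they have to be found in the camera images.
- outer_mid (a point): Steel outer cup, loose, about 0.3 kg, 66 mm tall: round wall 63 mm across (61 at the bottom) on a square foot 68 x 68 x 8 mm. Starts upright on the table with the strainer in it (pair 92 mm tall). Point on its axis, 33 mm above its underside; z up, x and y square to the foot's sides. Only the fixture keeps it from turning along with the strainer
- outer_tab (a point): First of the three inward tabs just under the outer cup's rim (at its +x; the others 120 degrees on). They reach in to 23 mm from the axis, are 16 mm wide and 6 mm high; this point is 59 mm above the cup's underside
- strainer_mid (a point): White plastic strainer cup, loose, about 0.09 kg, 82 mm tall, stuck in the outer cup with its underside 10 mm above that of the outer cup. Body tapers from 42 mm to 36 mm across at the flat underside. Point on its axis, 41 mm above its underside (half-way up); z up. It turns easily, without stops, but is held down by its lugs until twisted
- strainer_rim (a point): Middle of the strainer's mouth, 82 mm above its underside. The rim is a straight round collar, 48 mm across, wall 3 mm, 22 mm tall from the mouth down; it stands 26 mm above the rim of the outer cup, and is the place to grip and twist
- strainer_lug (a point): First of the strainer's three outward lugs (at its +x, 41 mm up; the others 120 degrees on), 2 mm below the outer cup's tabs. While a lug is within 35 degrees of a tab it catches under it and the strainer lifts only 2 mm; it comes out when the lugs stand midway between tabs: about 60 degrees from the start, either way (start: lugs within 10 degrees of the tabs)
- fixture_bay (a point): Aluminium fixture, fixed to the table: plate 116 x 116 x 6 mm with four low walls (13 mm above the plate, 8 mm thick) round a square bay 76 x 76 mm for the outer cup's foot (any of four ways round), which then turns no more than about 7 degrees. Point in the middle of the bay's floor, 6 mm above the table; z up, x and y square to the walls
- stand_top (a point): Steel drip stand, fixed to the table: a foot 90 mm across and 9 mm high, a slim column and on top a flat round plate 36 mm across. Point in the middle of the plate's upper face, 80 mm above the table; z up
- eraser: Bystander: blue and white eraser, 34 x 47 x 13 mm, loose; origin at the centre of its underside
- vial: Bystander: glass vial with white cap, 23 mm across, 60 mm tall, standing, loose; origin at the centre of its underside
- label_roll: Bystander: roll of yellow labels, 58 mm across, 26 mm tall, lying flat, loose; origin at the centre of its underside
Not all that is in view belongs to the job. What is shaped like the part that bears stand_top but orange is not meant.

How it is judged:
By the outcome, as a careful person would: the job done as asked, in the order asked, and still so for the second after the job is handed in, with the robot touching nothing.
It also fails if it takes over 58 s, if anything falls off the work surface, if the arm or the gripper's body presses on something with over 40 N, if the wrist force passes 120 N, or if a joint passes its speed limit or range.

## Robot

A 7-joint arm with a two-finger parallel gripper is mounted at the origin on a cart in front of the work surface, level with it; the furniture and walls round the work are solid. World frame = base frame: x ahead of the robot, y to its left, z up, the work surface at z = 0. Lengths are in mm, angles in rad, forces in N, time in s.
With the tool pointing down it reaches from about 400 to 875 mm from the base axis. Payload 4.4 kg.
Tool frame: the origin (TCP) lies midway between the tips of the shut fingers; the grasp point (between the pads) lies 19 mm behind it (ctrl.pinch_z is the distance from the TCP to the grasp point, in mm); z points along the fingers, y is the line along which they close (so a half turn about z gives the same grasp; the last joint's range is limited). The gripper opens to 85 mm and grips with 20 to 120 N. Pads are 22 mm wide; open, the fingers measure 114 mm over their backs; the gripper's body (76 mm by 85 mm) begins 54 mm behind the grasp point. The pads swing forward as they close: fully open they stand 13 mm farther back than shut.
Start: joints at [-0.066, 0.628, 0.038, 1.517, -0.027, 0.996, -0.02], TCP at [650.014, 0.027, 231.313] pointing down, gripper open.
Joint ranges: [-3.06, 3.06], [-0.37, 2.12], [-1.25, 1.32], [0.18, 2.47], [-1.1, 4.24], [0.23, 1.98], [-2.94, 2.94]. Speed limits (rad/s): [2.57, 2.57, 3.14, 3.14, 3.14, 3.14, 3.14].

## Interface

Orientations are given as [roll, pitch, yaw] about the fixed x, y, z axes, in that order (R = Rz(yaw) Ry(pitch) Rx(roll)).
In Python, from cell import read_state, cams, order, ctrl gives the robot as it stands.
- The arm moves only by the tool move_arm, never from a script. Its argument "targets" is text: rows parted by semicolons, each of 7 numbers parted by spaces: the gripper's target within -1 to 1 (fully open at 1, half-way at 0, shut at -1), then the shift along the tool's x, y, z in cm, then the turn, a rotation vector about the tool's x, y, z in degrees. A call has 1 to 5 rows; each row shifts and turns the commanded pose from where the row before left it, along the tool's axes as they then stand; what a row does not reach is not made up. A row lasts 1/12 s, in which the tool goes at most 41.7 mm and 7.16 degrees, less where a joint would pass 70% of its speed; a pose out of reach is approached as far as the arm can. A call with a gripper value outside its range is refused whole. The fingers move at their own pace and stop on an object; the grip force is fixed at half the most. Time passes only in rows, so rows that do not move let the fingers close. It gives the time, the measured TCP pose, the force, the opening and the grip force at its end, in the units of the state.
- read_state(): the state, without advancing time (a new reading comes with each control period).
- cams.get_image(name): name is "scene" or "side" or "wrist"; returns a dict with "color" (480x640x3 uint8, red, green, blue), "fovy" (degrees; the focal length in pixels is half the picture's height over the tangent of half this angle, whatever the lens; pixels are square), "cx", "cy" (the principal point, pixels), "k1" (the pictures are not rectified: a ray, as slopes to the right and down, at radius r is drawn at 1 + k1 r^2 times it, then the intrinsics apply), "rvec" (rotation vector, rad) and "tvec" (3), from world to camera coordinates, as OpenCV has them. Camera axes: x right, y down, z forward; pixel columns grow to the right and rows downward; lengths in mm; the calibration is good to about 2 mm. A picture is of the moment at which its call begins. There is no depth.
- order.finish_job(): hands the job in; it is judged then, once.
The state is a dict: "clock": time; "qpos": joint angles; "qd": joint speeds; "tau": joint torques, N m; "eef_pos": TCP position; "tool_rot": TCP orientation; "force": force on the tool from outside, world axes, zero at the start; "torque": the same for the moment, N m; "width": finger opening in mm; "gripper_force": force on a finger pad.
Only numpy, scipy, OpenCV 4.12 (cv2) and the standard library are available. Lean on these libraries where they do the work, as an engineer would, in place of code of your own. Each camera call takes 0.05 s, during which the arm holds its last target. There are 200 camera calls.

## Working session

There is one attempt and no reset: what is moved stays moved. The work goes in short steps, Python scripts to look and compute and a tool call to move; the robot and the scene stay as the last step left them, time stands still between calls to the robot, and variables do not carry over. Pictures are saved under pics/ and viewed, at most 10 in all, crops included, and the job is handed in when it is done.

Besides the shell and the picture viewer there is one more tool, called after "Emit:" as name(argument=value, ...), one argument or row to a line, values as JSON. move_arm: Moves the arm, as the interface text tells. Its arguments: {"type":"object","properties":{"targets":{"type":"string"}},"required":["targets"]}

```bash
ls; mkdir -p pics
cat > h.py <<'E'
import numpy as np, cv2
from cell import read_state, cams, order, ctrl
def save(n,f):
    im=cams.get_image(n); cv2.imwrite('pics/'+f,im['color'][:,:,::-1]); np.save('pics/'+f+'.npy',im,allow_pickle=True); return im
def load(f): return np.load('pics/'+f+'.npy',allow_pickle=True).item()
def foc(im): return 240/np.tan(np.radians(im['fovy'])/2)
def ray(im,u,v):
    f=foc(im); d=np.array([(u-im['cx'])/f,(v-im['cy'])/f]); s=d.copy()
    for _ in range(30): s=d/(1+im['k1']*(s@s))
    R=cv2.Rodrigues(np.array(im['rvec'],float))[0]; t=np.array(im['tvec'],float).ravel()
    return -R.T@t, R.T@np.array([s[0],s[1],1])
def onz(im,u,v,z):
    o,d=ray(im,u,v); return o+d*(z-o[2])/d[2]
def proj(im,p):
    R=cv2.Rodrigues(np.array(im['rvec'],float))[0]; c=R@np.array(p,float)+np.array(im['tvec'],float).ravel()
    s=c[:2]/c[2]; s=s*(1+im['k1']*(s@s)); return s*foc(im)+[im['cx'],im['cy']]
E
python3 - <<'E'
from h import *
a=save('scene','s0.png');b=save('side','d0.png');c=save('wrist','w0.png')
for i in (a,b,c): print(i['fovy'],i['k1'],i['rvec'],i['tvec'])
print(read_state()); print(ctrl.pinch_z)
cv2.imwrite('pics/all0.png',cv2.resize(np.vstack([np.hstack([a['color'],b['color']]),np.hstack([c['color'],c['color']*0])])[:,:,::-1],(800,600),interpolation=cv2.INTER_AREA))
E
```

```text
pics
45.571343228881176 -0.13571907313807158 [ 2.20903991 -0.6549006   0.30367772] [-433.88683785  280.37287288 1192.52022181]
43.95408867568557 -0.18886441328387166 [ 2.26458226 -0.61859955  0.26424227] [-432.55730801  263.52333431 1043.20577103]
58.440727797403305 -0.01565870750159153 [-2.82644631e+00 -1.10901168e-03  3.97280240e-03] [-649.32890854  -41.94386187  380.90538413]
{'clock': 0.15, 'qpos': array([-0.06579994,  0.62916403,  0.03845853,  1.51813279, -0.02700114,
        0.99628378, -0.02000104]), 'qd': array([-0.00120162, -0.00288972, -0.00083292, -0.00270449, -0.00186263,
       -0.00035043, -0.00059334]), 'tau': array([ 2.19518879e-03, -5.63800478e+01,  1.22790758e+00, -1.93650573e+01,
        1.11919764e-02,  7.40401709e-03, -1.44664841e-05]), 'eef_pos': array([6.49530259e+02, 2.71100334e-02, 2.30582597e+02]), 'tool_rot': array([-3.14012289e+00,  1.35023064e-05,  1.57078653e+00]), 'force': array([-0.67214253, -0.14740181, -0.07536208]), 'torque': array([ 0.001243  , -0.04263494,  0.02867957]), 'gripper_force': 0.0, 'width': 85.39266479374723}
18.700000000000003
```

View pics/s0.png

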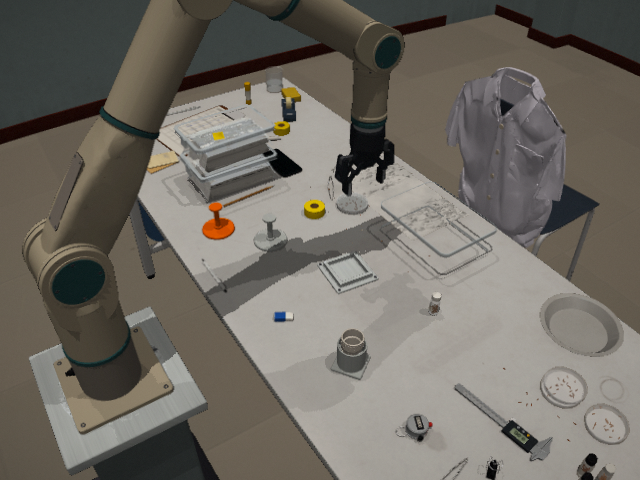

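View pics/d0.png

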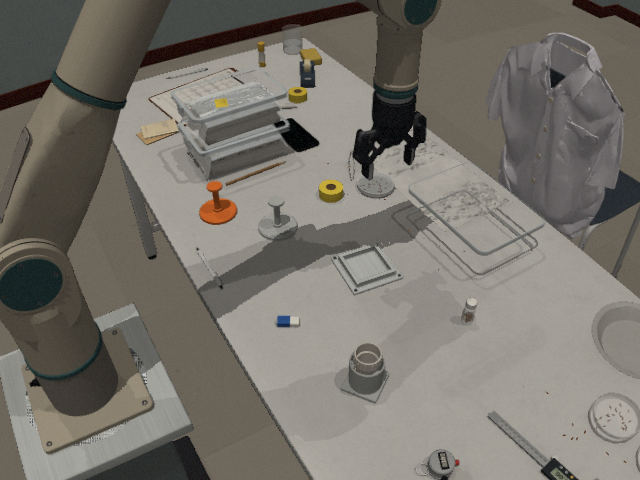

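Scene and side views both show:
- the cup pair, at scene (351,352) and side (367,368)
- the fixture, at (348,271) and (366,268)
- the grey stand, at (269,230) and (277,215)
- the orange decoy stand, at (217,222) and (217,203)
- the eraser, at (284,316)
- the vial, at (435,303)
- the label roll, at (314,208)

Other round things that could be mistaken for them are the petri dishes at (351,203) and (564,386), the gauge at (417,426) and a yellow tape at (282,128). I choose the white-in-steel pair on the square foot and the grey stand. I'll check both in a close crop.

Run:
```python
from h import *
a=load('s0.png');b=load('d0.png')
def crop(im,u,v,w=80,h=60,k=5): return cv2.resize(im['color'][v-h//2:v+h//2,u-w//2:u+w//2,::-1],(400,300),interpolation=cv2.INTER_CUBIC)
cv2.imwrite('pics/c1.png',np.vstack([np.hstack([crop(a,351,352),crop(b,367,370)]),np.hstack([crop(a,348,271),crop(b,277,215)])]))
for n,im,pts in (('scene',a,[('rim',351,338,92),('fix',348,271,6),('stand',269,217,80),('eraser',284,316,0),('vial',434,310,0),('roll',314,209,20)]),('side',b,[('rim',368,353,92),('fix',366,268,6),('stand',277,202,80),('eraser',288,322,0),('vial',468,318,0),('roll',331,190,20)])):
  for m,u,v,z in pts: print(n,m,onz(im,u,v,z).round(0))
```

```text
scene rim [ 446. -246.   92.]
scene fix [613.  -9.   6.]
scene stand [511. 206.  80.]
scene eraser [402. -47.   0.]
scene vial [ 710. -225.    0.]
scene roll [671. 238.  20.]
side rim [ 453. -244.   92.]
side fix [611.  -9.   6.]
side stand [512. 200.  80.]
side eraser [401. -49.   0.]
side vial [ 713. -224.    0.]
side roll [676. 240.  20.]
```

View pics/c1.png

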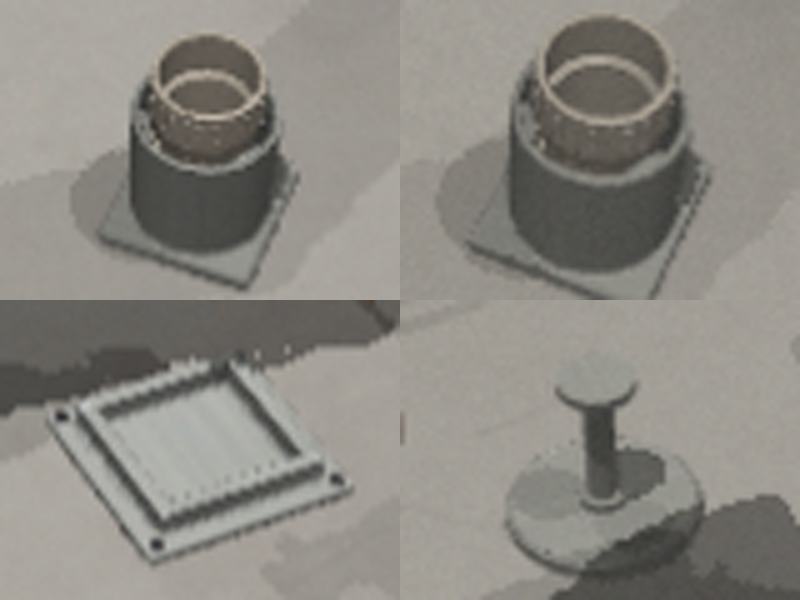

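Crop: the white collar sits in the steel cup on its square foot, the fixture bay is empty, and the grey stand is as described. Now I'll compute positions and yaws.

Run:
```python
from h import *
a=load('s0.png');b=load('d0.png')
print('rim',onz(a,352.6,338,92),onz(b,368.6,354,92))
P=[onz(a,311+x/5,322+y/5,8) for x,y in((100,230),(245,282),(298,170))]
print('foot',np.array(P).round(1),[np.degrees(np.arctan2(*(P[i+1]-P[i])[1::-1])) for i in(0,1)],np.linalg.norm(np.diff(P,axis=0),axis=1),(P[0]+P[2])/2)
Q=np.array([onz(a,308+x/5,241+y/5,6) for x,y in((48,113),(155,263),(352,188),(235,52))])
D=np.roll(Q,-1,0)-Q
print('fix',Q.round(1),Q.mean(0),np.degrees(np.arctan2(D[:,1],D[:,0])),np.linalg.norm(D,axis=1))
print('stand',onz(b,276,201,80),onz(a,269.5,216.5,80))
w=load('w0.png')
R=cv2.Rodrigues(np.array(w['rvec']))[0];print('wristcam pos',-R.T@w['tvec'],R)
print(proj(w,[611,-9,6]),proj(w,[450,-245,92]),proj(w,[511,203,80]))
```

```text
rim [ 448.59973738 -248.0995818    92.        ] [ 452.57581358 -246.34286351   92.        ]
foot [[ 406.2 -235.5    8. ]
 [ 441.9 -291.     8. ]
 [ 496.3 -255.9    8. ]] [np.float64(-57.333418297951106), np.float64(32.82479174479185)] [66.02715765 64.76853824] [ 451.25100595 -245.6899417     8.        ]
fix [[563.5  55.4   6. ]
 [548.2 -61.8   6. ]
 [660.1 -72.6   6. ]
 [671.5  41.6   6. ]] [610.84495891  -9.35371586   6.        ] [-97.45038189  -5.52594418  84.30192697 172.67472495] [118.22454715 112.43979009 114.740028   108.86802035]
stand [511.49623935 204.11137805  80.        ] [513.19475864 207.3977326   80.        ]
wristcam pos [650.37468296  78.39887545 373.28624239] [[ 9.99995846e-01  3.29750609e-04 -2.86355215e-03]
 [ 1.20107777e-03 -9.50751662e-01  3.09951344e-01]
 [-2.62032032e-03 -3.09953495e-01 -9.50748108e-01]]
[275.37816788 205.28239973] [ 88.77089177 494.1889692 ] [  76.30675877 -126.94211286]
```

View pics/w0.png

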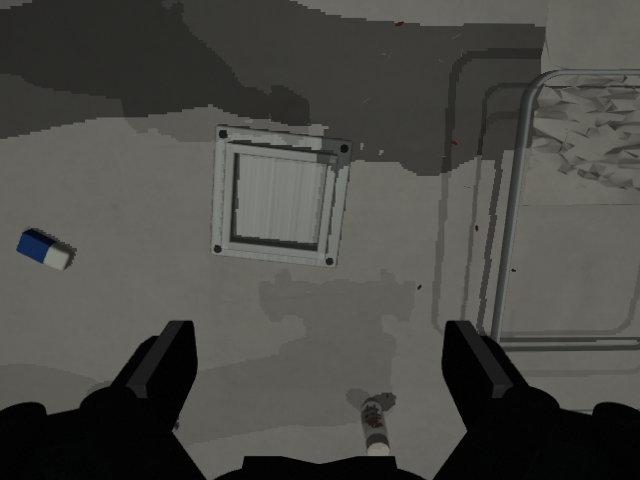

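Wrist view: the fixture is clear. Its plate corners are about (219,126), (352,140), (336,267) and (211,254), and the eraser is at (45,250). The pair is near (451,-246), with the foot yaw about 33°. I'll move over the cup for a near look.

Emit:
move_arm(
  targets="1 -2.46 -1.99 0 0 0 0;1 -2.46 -1.99 0 0 0 0;1 -2.46 -1.99 0 0 0 0;1 -2.46 -1.99 0 0 0 0;1 -2.46 -1.99 0 0 0 0",
)

```text
clock: 0.57
eef_pos: [549.2, -123.9, 231.1]
tool_rot: [-3.141, 0.0, 1.571]
force: [1.0, -0.7, 0.1]
width: 85.5
gripper_force: 0.0
```

Emit:
move_arm(
  targets="1 -2.46 -1.99 0 0 0 0;1 -2.46 -1.99 0 0 0 0;1 -2.46 -1.99 0 0 0 0;1 -2.46 -1.99 0 0 0 0;1 -2.46 -1.99 0 0 0 0",
)

```text
clock: 0.98
eef_pos: [449.7, -246.9, 231.2]
tool_rot: [-3.141, -0.0, 1.571]
force: [-0.3, -0.5, -0.3]
width: 85.3
gripper_force: 0.0
```

Emit:
move_arm(
  targets="1 0 0 0 0 0 0;1 0 0 0 0 0 0;1 0 0 0 0 0 0",
)

```text
clock: 1.23
eef_pos: [451.4, -245.5, 231.3]
tool_rot: [3.141, -0.001, 1.571]
force: [-0.2, 0.5, 0.3]
width: 85.6
gripper_force: 0.0
```

Run:
```python
from h import *
w=load('w0.png')
Q=np.array([onz(w,u,v,6) for u,v in((219,126),(352,140),(336,267),(211,254))]);D=np.roll(Q,-1,0)-Q
print(Q.round(1),Q.mean(0),np.degrees(np.arctan2(D[:,1],D[:,0])),np.linalg.norm(D,axis=1))
w=save('wrist','w1.png');s=read_state();print(s['eef_pos'],s['tool_rot'],s['clock'],s['qpos'])
```

```text
[[566.2  58.5   6. ]
 [676.9  47.1   6. ]
 [664.9 -67.1   6. ]
 [550.9 -54.5   6. ]] [614.71851244  -4.01243809   6.        ] [ -5.87124565 -95.98886688 173.73168656  82.25774911] [111.25207662 114.75137473 114.74183983 114.01674842]
[ 451.78729452 -244.8848225   231.21603735] [ 3.14117784e+00 -8.07430787e-04  1.57235149e+00] 1.2833 [ 0.41098429  0.43465827  0.04494962  1.89397292 -0.02728997  0.81351392
  0.47206299]
```

View pics/w1.png

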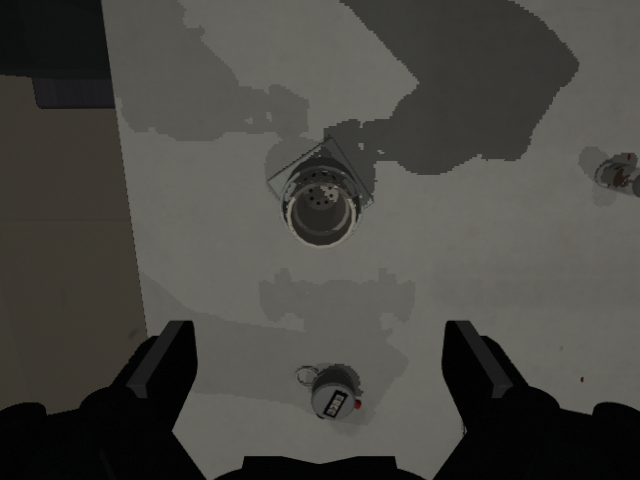

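The wrist view shows the pair's mouth centred near (320,212). The foot corners are at (325,137), (267,182) and (374,200), and the timer is at (333,398), which is clear.

Run:
```python
from h import *
w=load('w1.png')
print('rim',onz(w,320.5,212,92)); 
for d in ((283.5,212),(357.5,212),(320.5,247)): print(onz(w,*d,92).round(1))
P=np.array([onz(w,u,v,8) for u,v in((267,182),(325,137),(374,200))]);D=np.diff(P,axis=0)
print(P.round(1),(P[0]+P[2])/2,np.degrees(np.arctan2(D[:,1],D[:,0])),np.linalg.norm(D,axis=1), onz(w,333,398,20))
c=w['color'][110:270,230:410,::-1]; cv2.imwrite('pics/c2.png',cv2.resize(c,None,fx=3.3,fy=3.3,interpolation=cv2.INTER_CUBIC))
```

```text
rim [ 452.79400471 -238.78167765   92.        ]
[ 427.7 -238.8   92. ]
[ 477.8 -238.8   92. ]
[ 452.8 -263.8   92. ]
[[ 407.  -233.6    8. ]
 [ 456.7 -195.8    8. ]
 [ 499.6 -249.3    8. ]] [ 453.29804093 -241.42472175    8.        ] [ 37.24401118 -51.27765333] [62.42529164 68.60953799] [ 465.60467255 -446.16361897   20.        ]
```

View pics/c2.png

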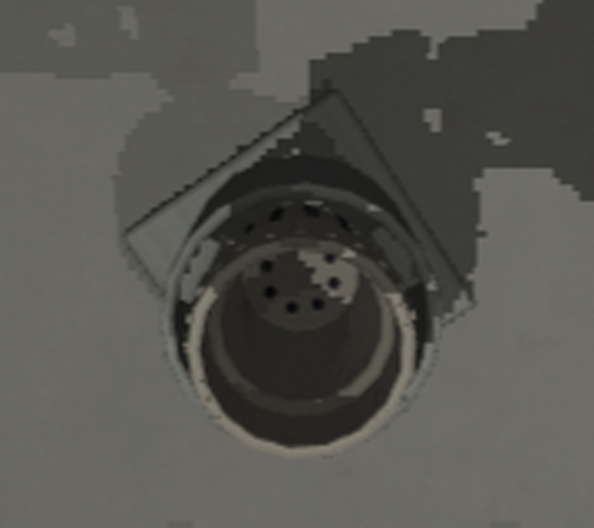

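Run:
```python
from h import *
w=load('w1.png')
print('rim',onz(w,321.2,215.2,92)); 
P=np.array([onz(w,230+u/3.3,110+v/3.3,8) for u,v in((126,237),(334,92),(472,302))]);D=np.diff(P,axis=0)
print(P.round(1),(P[0]+P[2])/2,np.degrees(np.arctan2(D[:,1],D[:,0])),np.linalg.norm(D,axis=1))
```

```text
rim [ 453.2720126  -241.01686114   92.        ]
[[ 408.  -233.4    8. ]
 [ 461.9 -196.5    8. ]
 [ 498.8 -250.6    8. ]] [ 453.41297448 -242.02047277    8.        ] [ 34.4269994  -55.70169787] [65.28733255 65.56562891]
```

Emit:
move_arm(
  targets="1 0.4 0.2 2 0 0 0;1 0 0 3.5 0 0 0;1 0 0 3.5 0 0 0;1 0 0 3.5 0 0 0;1 0 0 3 0 0 0",
)

```text
clock: 1.7
eef_pos: [453.8, -240.0, 74.3]
tool_rot: [3.142, -0.001, 1.574]
force: [-0.1, -0.1, 0.2]
width: 85.4
gripper_force: 0.0
```

Emit:
move_arm(
  targets="1 0 0 2.5 0 0 0;1 0 0 1.5 0 0 0;1 0 0 1 0 0 0;1 0 0 0 0 0 0",
)

```text
clock: 2.03
eef_pos: [452.8, -240.2, 24.3]
tool_rot: [-3.139, -0.002, 1.573]
force: [-0.3, 1.2, -0.0]
width: 85.5
gripper_force: 0.0
```

Emit:
move_arm(
  targets="-1 0 0 0 0 0 0;-1 0 0 0 0 0 0;-1 0 0 0 0 0 0;-1 0 0 0 0 0 0;-1 0 0 0 0 0 0",
)

```text
clock: 2.45
eef_pos: [453.6, -242.0, 27.7]
tool_rot: [3.14, 0.0, 1.571]
force: [-1.3, 0.5, 6.8]
width: 60.1
gripper_force: 66.3
```

Emit:
move_arm(
  targets="-1 0 0 0 0 0 0;-1 0 0 0 0 0 0;-1 0 0 0 0 0 0;-1 0 0 0 0 0 0",
)

```text
clock: 2.78
eef_pos: [453.5, -242.0, 27.7]
tool_rot: [3.14, 0.0, 1.571]
force: [-0.4, 1.3, 7.0]
width: 60.0
gripper_force: 66.3
```

The cup is held (66 N, 60 mm). The cup-to-fixture displacement agrees between the scene and wrist views at (161,237.5), with a turn of -40°. Now lift, carry and turn.

Emit:
move_arm(
  targets="-1 0 0 -1 0 0 0;-1 0 0 -2 0 0 0;-1 0 0 -2.5 0 0 0;-1 0 0 -2.5 0 0 0;-1 0 0 -2 0 0 0",
)

```text
clock: 3.2
eef_pos: [453.2, -242.1, 128.5]
tool_rot: [3.14, 0.001, 1.571]
force: [0.2, -0.9, -4.5]
width: 60.8
gripper_force: 66.9
```

Emit:
move_arm(
  targets="-1 2.375 1.61 0 0 0 0;-1 2.375 1.61 0 0 0 0;-1 2.375 1.61 0 0 0 0;-1 2.375 1.61 0 0 0 0;-1 2.375 1.61 0 0 0 0",
)

```text
clock: 3.62
eef_pos: [533.9, -122.0, 127.1]
tool_rot: [3.141, -0.0, 1.571]
force: [-0.1, -0.3, -4.5]
width: 60.4
gripper_force: 67.0
```

Emit:
move_arm(
  targets="-1 2.375 1.61 0 0 0 0;-1 2.375 1.61 0 0 0 0;-1 2.375 1.61 0 0 0 0;-1 2.375 1.61 0 0 0 0;-1 2.375 1.61 0 0 0 0",
)

```text
clock: 4.03
eef_pos: [614.2, -3.1, 126.9]
tool_rot: [-3.141, -0.0, 1.571]
force: [0.9, 0.2, -3.3]
width: 60.7
gripper_force: 67.0
```

Emit:
move_arm(
  targets="-1 0 0 0 0 0 6;-1 0 0 0 0 0 6;-1 0 0 0 0 0 6;-1 0 0 0 0 0 6;-1 0 0 0 0 0 6",
)

```text
clock: 4.45
eef_pos: [613.5, -4.2, 126.7]
tool_rot: [-3.141, -0.0, 1.042]
force: [0.8, -0.6, -4.2]
width: 60.5
gripper_force: 67.3
```

Emit:
move_arm(
  targets="-1 0 0 0 0 0 5;-1 0 0 0 0 0 5;-1 0 0 0 0 0 0;-1 0 0 0 0 0 0",
)

```text
clock: 4.78
eef_pos: [613.7, -4.2, 126.6]
tool_rot: [-3.141, 0.0, 0.875]
force: [0.1, -0.4, -3.7]
width: 60.5
gripper_force: 67.3
```

Run:
```python
from h import *
w=save('wrist','w2.png');s=save('side','d2.png');c=save('scene','s2.png');print(read_state())
p=proj(s,[614,-5,60]).astype(int);q=proj(c,[614,-5,60]).astype(int);print(p,q)
def crop(im,p,k): u,v=p;return cv2.resize(im['color'][v-75:v+75,u-50:u+50,::-1],(400,600),interpolation=cv2.INTER_CUBIC)
A=np.hstack([crop(s,p,4),crop(c,q,4)])
cv2.imwrite('pics/c3.png',A)
```

```text
{'clock': 4.9333, 'qpos': array([-0.21026875,  0.72023231,  0.28230049,  1.72389779, -0.27750483,
        0.73678471, -0.48428625]), 'qd': array([ 0.00252983, -0.000507  ,  0.00031   , -0.00125644, -0.00106777,
        0.00032143, -0.00506526]), 'tau': array([-1.29306545e-01, -5.80251217e+01,  5.28637692e+00, -1.59780514e+01,
        5.79624320e-03,  7.79121125e-03,  1.10913848e-02]), 'eef_pos': array([613.90017473,  -4.4278431 , 126.49320757]), 'tool_rot': array([-3.14137969e+00, -2.77569003e-04,  8.74202049e-01]), 'force': array([ 0.38608154, -0.09012138, -3.86916172]), 'torque': array([-0.01521087,  0.00670385,  0.02253068]), 'gripper_force': 67.27011462634664, 'width': 60.32152690133695}
[367 248] [348 253]
```

View pics/w2.png

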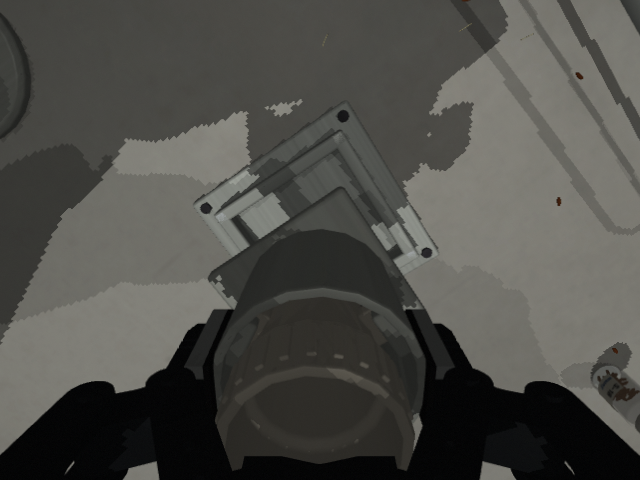

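Wrist view: the held foot has its back corner at (343,189) and left corner at (210,277). The fixture plate corners are at (346,102), (193,204) and (439,252). The edges look parallel. Next, compute the residual offset.

Run:
```python
from h import *
w=load('w2.png')
def sq(back,left,z,side):
    b,l=onz(w,*back,z)[:2],onz(w,*left,z)[:2]; e=l-b; L=np.linalg.norm(e); e/=L
    n=np.array([-e[1],e[0]])   # toward centre, checked below
    return (b+l)/2, n, L, np.degrees(np.arctan2(e[1],e[0]))
F=np.array([onz(w,*p,6)[:2] for p in((193,204),(346,102),(439,252))])
print('fix corners',F.round(1),'centre',(F[0]+F[2])/2,[np.degrees(np.arctan2(*(F[i+1]-F[i])[::-1])) for i in(0,1)],np.linalg.norm(np.diff(F,axis=0),axis=1))
for z in (99+8,99):
    m,n,L,a=sq((343,189),(210,277),z,68)
    print(z,'mid',m,'L',L,'ang',a,'centre',m+34*n,m-34*n)
g=w['color'][90:330,180:460,::-1]
cv2.imwrite('pics/c4.png',cv2.resize(g,None,fx=2.4,fy=2.4,interpolation=cv2.INTER_CUBIC))
```

```text
fix corners [[564.4  59.1]
 [676.6  45.1]
 [665.  -66.4]] centre [614.70166063  -3.64429817] [np.float64(-7.101904865396732), np.float64(-95.97699503615772)] [113.05848965 112.13046994]
107 mid [619.12268816  28.3497079 ] L 65.12245986977516 ang 174.30274859510652 centre [615.74743966  -5.48234343] [622.49793666  62.18175924]
99 mid [616.84541668  27.00114794] L 68.33094072007817 ang 174.30274859510652 centre [613.47016818  -6.83090339] [620.22066518  60.83319928]
```

View pics/c4.png

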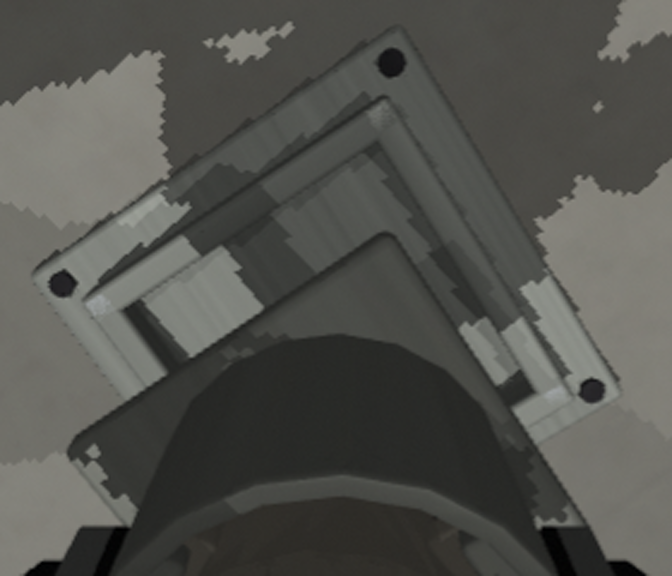

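Residual offset is about 1 to 1.5 mm and under 1°, within the bay's clearance. I'll make a small correction and lower.

Emit:
move_arm(
  targets="-1 0.05 -0.13 1 0 0 0;-1 0 0 2 0 0 0;-1 0 0 2 0 0 0;-1 0 0 1.5 0 0 0;-1 0 0 0.8 0 0 0",
)

```text
clock: 5.35
eef_pos: [611.6, -3.0, 50.7]
tool_rot: [-3.138, 0.002, 0.873]
force: [-0.7, 1.3, -5.7]
width: 60.0
gripper_force: 67.1
```

Emit:
move_arm(
  targets="-1 0 0 0.4 0 0 0;-1 0 0 0.4 0 0 0;-1 0 0 0.4 0 0 0;-1 0 0 0.4 0 0 0;-1 0 0 0 0 0 0",
)

```text
clock: 5.77
eef_pos: [613.3, -3.2, 37.1]
tool_rot: [-3.142, -0.0, 0.873]
force: [0.3, -0.3, -4.7]
width: 60.6
gripper_force: 67.2
```

Emit:
move_arm(
  targets="-1 0 0 0.2 0 0 0;-1 0 0 0.1 0 0 0;-1 0 0 0 0 0 0",
)

```text
clock: 6.02
eef_pos: [613.4, -3.2, 34.4]
tool_rot: [3.141, -0.0, 0.873]
force: [-0.4, 0.1, -5.0]
width: 60.3
gripper_force: 67.2
```

Emit:
move_arm(
  targets="-1 0 0 0.1 0 0 0;-1 0 0 0.1 0 0 0;-1 0 0 0 0 0 0",
)

```text
clock: 6.27
eef_pos: [613.6, -3.3, 33.7]
tool_rot: [3.141, -0.001, 0.873]
force: [-2.2, -0.1, 5.1]
width: 60.8
gripper_force: 68.2
```

Contact came at exactly the seated height, so release and back off upward.

Emit:
move_arm(
  targets="1 0 0 0 0 0 0;1 0 0 0 0 0 0;1 0 0 0 0 0 0;1 0 0 0 0 0 0;1 0 0 0 0 0 0",
)

```text
clock: 6.68
eef_pos: [613.5, -3.3, 32.4]
tool_rot: [3.141, -0.0, 0.873]
force: [-0.2, 0.1, 0.2]
width: 85.4
gripper_force: 0.0
```

Emit:
move_arm(
  targets="1 0 0 -1 0 0 0;1 0 0 -3 0 0 0;1 0 0 -4 0 0 0;1 0 0 -4 0 0 0;1 0 0 -3 0 0 0",
)

```text
clock: 7.1
eef_pos: [614.2, -3.6, 186.1]
tool_rot: [3.139, -0.002, 0.872]
force: [-0.0, -0.3, -0.2]
width: 85.6
gripper_force: 0.0
```

Emit:
move_arm(
  targets="1 0 0 -2 0 0 0;1 0 0 0 0 0 0;1 0 0 0 0 0 0;1 0 0 0 0 0 0",
)

```text
clock: 7.43
eef_pos: [612.6, -3.1, 202.0]
tool_rot: [-3.141, 0.001, 0.873]
force: [0.8, -0.2, -0.4]
width: 85.2
gripper_force: 0.0
```

Run:
```python
from h import *
w=save('wrist','w3.png');s=read_state();print(s['eef_pos'],s['tool_rot'],s['width'])
p=proj(w,[613.6,-4,98]);print(p); u,v=p.astype(int)
v0=max(0,v-120)
cv2.imwrite('pics/c5.png',cv2.resize(w['color'][v0:v0+200,u-120:u+120,::-1],None,fx=3,fy=3,interpolation=cv2.INTER_CUBIC));print(u-120,v0)
```

```text
[612.34405863  -3.08780675 201.31225918] [-3.13972471e+00  1.35036906e-03  8.72684055e-01] 85.25691355205385
[319.6994059  238.00071043]
199 118
```

View pics/c5.png

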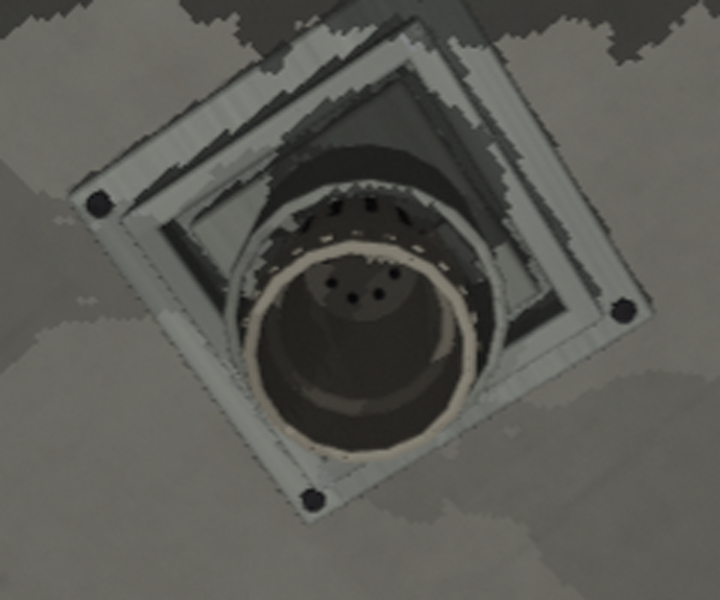

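The foot sits square inside the bay, and the strainer mouth is centred near (319,235), about 1.5 mm off the tool axis. Now descend to the collar and grip.

Emit:
move_arm(
  targets="1 0.15 0 3 0 0 0;1 0 0 3.5 0 0 0;1 0 0 3 0 0 0;1 0 0 2 0 0 0;1 0 0 1.2 0 0 0",
)

```text
clock: 7.9
eef_pos: [611.3, -2.0, 71.0]
tool_rot: [-3.136, 0.005, 0.873]
force: [-0.1, -0.3, -0.3]
width: 85.2
gripper_force: 0.0
```

Emit:
move_arm(
  targets="-1 0 0 0 0 0 0;-1 0 0 0 0 0 0;-1 0 0 0 0 0 0;-1 0 0 0 0 0 0;-1 0 0 0 0 0 0",
)

```text
clock: 8.32
eef_pos: [615.5, -2.0, 77.0]
tool_rot: [3.139, -0.002, 0.873]
force: [-0.5, 0.5, 4.6]
width: 45.5
gripper_force: 61.6
```

Emit:
move_arm(
  targets="-1 0 0 0 0 0 0;-1 0 0 0 0 0 0;-1 0 0 0 0 0 0",
)

```text
clock: 8.57
eef_pos: [615.5, -2.0, 76.9]
tool_rot: [3.14, -0.002, 0.873]
force: [-0.2, 0.7, 6.7]
width: 45.6
gripper_force: 62.0
```

Collar held. Twist by +65° in world (about tool -z).

Emit:
move_arm(
  targets="-1 0 0 0 0 0 -6.5;-1 0 0 0 0 0 -6.5;-1 0 0 0 0 0 -6.5;-1 0 0 0 0 0 -6.5;-1 0 0 0 0 0 -6.5",
)

```text
clock: 8.98
eef_pos: [615.5, -2.3, 76.9]
tool_rot: [3.139, -0.0, 1.445]
force: [-1.3, -0.0, 6.9]
width: 45.5
gripper_force: 62.3
```

Emit:
move_arm(
  targets="-1 0 0 0 0 0 -6.5;-1 0 0 0 0 0 -6.5;-1 0 0 0 0 0 -6.5;-1 0 0 0 0 0 -6.5;-1 0 0 0 0 0 -6.5",
)

```text
clock: 9.4
eef_pos: [615.2, -2.2, 77.0]
tool_rot: [3.139, 0.001, 2.012]
force: [-0.4, 0.8, 6.6]
width: 45.5
gripper_force: 62.2
```

Emit:
move_arm(
  targets="-1 0 0 -0.2 0 0 0;-1 0 0 -0.3 0 0 0;-1 0 0 -0.3 0 0 0;-1 0 0 0 0 0 0",
)

```text
clock: 9.73
eef_pos: [614.6, -2.2, 83.9]
tool_rot: [3.141, 0.001, 2.005]
force: [0.5, 0.2, 0.0]
width: 45.4
gripper_force: 61.4
```

```bash
python3 -c "
from h import *
s=read_state();print({k:np.round(s[k],3) for k in s})"
```

```text
{'clock': np.float64(9.733), 'qpos': array([-0.011,  0.762, -0.051,  1.74 ,  0.059,  0.64 ,  0.339]), 'qd': array([-0.002,  0.009, -0.002,  0.002,  0.003, -0.01 ,  0.007]), 'tau': array([ 1.2000e-01, -5.7595e+01,  2.7000e-02, -1.3748e+01,  2.0000e-03,
        1.0900e-01, -9.0000e-03]), 'eef_pos': array([614.606,  -2.215,  83.889]), 'tool_rot': array([3.141e+00, 1.000e-03, 2.005e+00]), 'force': array([0.467, 0.15 , 0.044]), 'torque': array([-0.051,  0.03 , -0.015]), 'gripper_force': np.float64(61.435), 'width': np.float64(45.387)}
```

The strainer lifted 7 mm without the cup's weight, so it is free. Pull it straight up.

Emit:
move_arm(
  targets="-1 0 0 -0.5 0 0 0;-1 0 0 -0.8 0 0 0;-1 0 0 -1 0 0 0;-1 0 0 -1 0 0 0;-1 0 0 -1 0 0 0",
)

```text
clock: 10.15
eef_pos: [614.6, -2.1, 127.7]
tool_rot: [3.141, 0.0, 2.007]
force: [-0.2, -0.7, -0.6]
width: 45.5
gripper_force: 61.4
```

Emit:
move_arm(
  targets="-1 0 0 -2 0 0 0;-1 0 0 -2 0 0 0;-1 0 0 -2.5 0 0 0;-1 0 0 -2.5 0 0 0;-1 0 0 -2 0 0 0",
)

```text
clock: 10.57
eef_pos: [614.8, -2.1, 239.4]
tool_rot: [3.139, 0.001, 2.007]
force: [0.0, 0.2, -1.3]
width: 45.7
gripper_force: 61.4
```

Emit:
move_arm(
  targets="-1 0 0 0 0 0 0;-1 0 0 0 0 0 0;-1 0 0 0 0 0 0",
)

```text
clock: 10.82
eef_pos: [613.7, -2.1, 236.1]
tool_rot: [-3.141, -0.0, 2.007]
force: [-0.3, -0.5, -1.6]
width: 45.7
gripper_force: 61.5
```

Run:
```python
from h import *
w=save('wrist','w4.png');d=save('side','d4.png');c=save('scene','s4.png');s=read_state();print(s['eef_pos'],s['tool_rot'],s['width'],s['force'])
def crop(im,p,W,H,o): u,v=np.array(p).astype(int);return cv2.resize(im['color'][v-H//2:v+H//2,u-W//2:u+W//2,::-1],o,interpolation=cv2.INTER_CUBIC)
A=np.hstack([crop(d,proj(d,[613,-3,110]),100,150,(400,600)),np.vstack([cv2.resize(w['color'][:,:,::-1],(400,300)),crop(d,proj(d,[512,204,60]),100,76,(400,300))])])
cv2.imwrite('pics/c6.png',A)
```

```text
[613.40673323  -2.10930052 235.06247581] [-3.13923824e+00 -1.05127880e-03  2.00717346e+00] 45.470695374285306 [ 0.07271127 -0.47976578 -0.29064426]
```

View pics/c6.png

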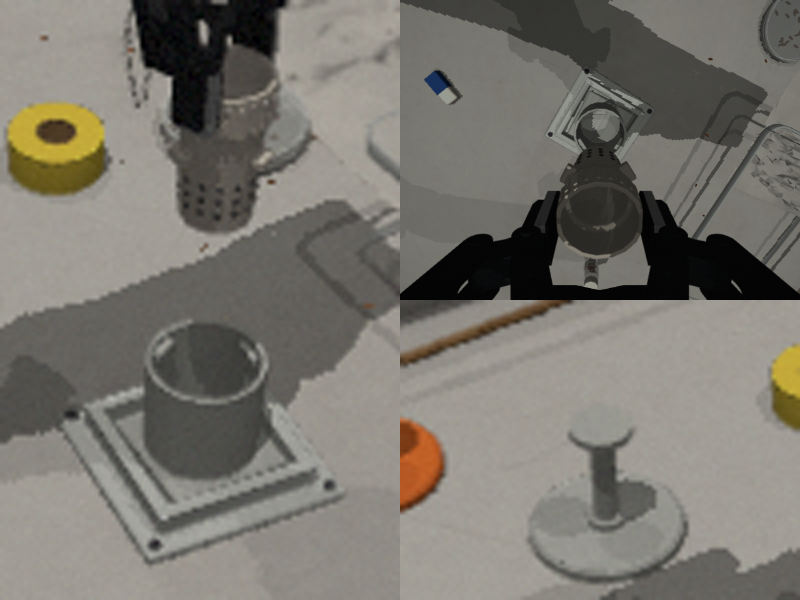

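The strainer is out and held upright, and the outer cup is standing seated in the bay. The vial, eraser and roll are untouched, and the grey stand is confirmed at right of the orange one. I'll move to a hover just short of the stand.

Emit:
move_arm(
  targets="-1 3 0 0 0 0 0;-1 3 0 0 0 0 0;-1 3 0 0 0 0 0;-1 3 0 0 0 0 0;-1 3 0 0 0 0 0",
)

```text
clock: 11.38
eef_pos: [549.7, 134.8, 235.4]
tool_rot: [-3.14, -0.0, 2.007]
force: [-0.4, 0.8, -0.8]
width: 45.3
gripper_force: 61.5
```

Emit:
move_arm(
  targets="-1 2 0 0 0 0 0;-1 1.4 0 0 0 0 0;-1 0 0 0 0 0 0;-1 0 0 0 0 0 0;-1 0 0 0 0 0 0",
)

```text
clock: 11.8
eef_pos: [536.9, 163.2, 235.8]
tool_rot: [-3.141, 0.001, 2.006]
force: [0.3, -0.3, -2.1]
width: 45.7
gripper_force: 61.5
```

Run:
```python
from h import *
w3=load('w3.png');print('w3 rim',onz(w3,319.2,235,98)); w4=load('w4.png');print('w4 mouth',onz(w4,318.5,352,256))
w=save('wrist','w5.png');s=read_state();print(s['eef_pos'],s['tool_rot'],s['force'],s['width'])
print('pred plate',proj(w,[515,210,80]),proj(w,[515,210,9]))
g=cv2.medianBlur(cv2.cvtColor(w['color'],cv2.COLOR_RGB2GRAY),3)
for lo,hi,z in((20,34,80),(44,64,9)):
  c=cv2.HoughCircles(g,cv2.HOUGH_GRADIENT_ALT,1,10,param1=60,param2=0.5,minRadius=lo,maxRadius=hi)
  if c is None: print('none');continue
  for x,y,r in c[0][:8]: print(z,x,y,r,onz(w,x,y,z).round(1),'rad mm',np.linalg.norm(onz(w,x+r,y,z)-onz(w,x,y,z)).round(1))
u,v=proj(w,[515,210,80]).astype(int)
print(g[v-48:v+49:6,u-60:u+61:6])
```

```text
w3 rim [614.58878513  -2.35096726  98.        ]
w4 mouth [613.76311626  -2.66973844 256.        ]
[537.08940332 162.85700798 235.9330892 ] [-3.14085074e+00  1.02418466e-03  2.00486379e+00] [-0.08113585 -0.379231   -0.8138062 ] 45.461323548811365
pred plate [319.31683499 141.43777159] [319.44467022 133.7415102 ]
80 576.0 264.0 29.781109 [727. 210.  80.] rad mm 22.6
80 287.0 129.0 26.543839 [491.7 208.3  80. ] rad mm 17.9
80 341.0 329.0 27.659859 [591.2  86.5  80. ] rad mm 21.7
80 513.0 181.0 32.241276 [649.7 242.9  80. ] rad mm 22.8
80 318.0 265.0 30.65785 [552.2 127.8  80. ] rad mm 22.9
9 320.0 131.0 52.468372 [514.5 212.2   9. ] rad mm 43.9
9 585.0 247.0 50.335155 [777.7 221.5   9. ] rad mm 46.7
9 322.0 350.0 58.34907 [605.1  22.3   9. ] rad mm 57.7
9 519.0 170.0 48.743294 [683.8 255.2   9. ] rad mm 42.4
9 315.0 317.0 56.740284 [583.6  52.5   9. ] rad mm 54.6
[[ 57  57  56  57  53  55  58  56  56  57  56  58 115 135 133  92 128 129
  128 127 127]
 [ 57  57  55  52  55  57  56  55  57  56  56  57 112 136 133 134  91 129
  130 128 127]
 [ 57  57  50  57  59  54  54  58  54  56  56 113
[... 586 characters left out ...]
6  54  55  53  53  53  56  54  55  54  56  78  78  78  79  74
   67  74  74]
 [ 74  74  69  54  56  52  53  54  54  54  55  63  77  76  76  77  77  71
   75  75  75]
 [ 74  74  57  72  72  68  60  55  53  55  75  78  79  76  74  77  77  63
   75  75  75]
 [ 74  74  74  60  73  63  63  63  54  54  67  71  75  75  76  76  58  74
   74  75  76]
 [ 74  74  74  73  60  73  64  63  64  66  65  66  77  75  76  60  75  74
   75  75  75]
 [ 74  75  75  74  75  56  64  64  64  65  66  76  75  75  59  74  75  75
   75  74  74]
 [ 74  74  75  75  75  74  64  57  61  67  68  59  58  70  73  75  75  75
   75  75  74]
 [ 74  74  74  75  75  74  74  73  74  75  74  74  74  74  74  75  75  75
   75  75  76]]
```

Foot circle: (514.5,212), radius about right. Refine using averaged frames, with radial edge points and a circle fit for both foot and plate.

```bash
cat > fit.py <<'E'
from h import *
def avg(n=10):
    ims=[cams.get_image('wrist') for _ in range(n)]; return ims[0],cv2.GaussianBlur(np.mean([i['color'].astype(np.float32).mean(2) for i in ims],0),(3,3),0.7)
def circ(im,g,c,z,R,win,thr):
    P=[]
    for a in np.radians(np.arange(0,360,2)):
        r=np.arange(R-win,R+win,0.4); uv=np.array([proj(im,[c[0]+k*np.cos(a),c[1]+k*np.sin(a),z]) for k in r],np.float32)
        d=np.abs(np.diff(cv2.remap(g,uv[None,:,0],uv[None,:,1],cv2.INTER_LINEAR)[0])); i=d.argmax()
        if d[i]>thr: P.append([c[0]+(r[i]+.2)*np.cos(a),c[1]+(r[i]+.2)*np.sin(a)])
    P=np.array(P); best=None; rng=np.random.default_rng(0)
    f=lambda Q:np.linalg.lstsq(np.c_[2*Q,np.ones(len(Q))],(Q**2).sum(1),rcond=None)[0]
    for _ in range(800):
        s=f(P[rng.choice(len(P),3,False)]); q=s[2]+s[0]**2+s[1]**2
        if q<=0 or abs(q**.5-R)>2: continue
        k=np.abs(np.linalg.norm(P-s[:2],axis=1)-q**.5)<0.7
        if best is None or k.sum()>best.sum(): best=k
    if best is None: return 'no fit',len(P)
    s=f(P[best]); return s[:2].round(1),round((s[2]+s[0]**2+s[1]**2)**.5,1),int(best.sum()),len(P)
E
python3 - <<'E'
from fit import *
im,g=avg(); np.save('pics/g5.npy',g)
for t in(1,2):
  print('foot9',circ(im,g,(515,211.5),9,45,9,t),'foot0',circ(im,g,(515,211.5),0,45,9,t))
  for dc in((0,0),(2,2),(-2,-2)): print('plate80',circ(im,g,(515+dc[0],211+dc[1]),80,18,6,t*.6))
print(read_state()['eef_pos'])
E
```

```text
foot9 (array([512.4, 207.7]), np.float64(44.8), 120, 176) foot0 (array([512.6, 207.1]), np.float64(45.8), 117, 175)
plate80 (array([511.7, 208. ]), np.float64(18.0), 95, 172)
plate80 (array([512.7, 209.2]), np.float64(17.6), 89, 167)
plate80 (array([511.8, 207.9]), np.float64(17.9), 92, 172)
foot9 (array([512.3, 207.8]), np.float64(44.8), 104, 156) foot0 (array([512.6, 207.1]), np.float64(45.8), 98, 154)
plate80 (array([511.5, 207.9]), np.float64(18.1), 85, 127)
plate80 (array([510.5, 209.3]), np.float64(19.5), 47, 92)
plate80 (array([511.8, 207.9]), np.float64(17.9), 75, 124)
[536.56911106 164.53713803 236.32100644]
```

Plate and foot agree at about (512,208) with the right radii. Now the same fit for the held strainer's mouth, so both are in the one camera frame.

Run:
```python
from fit import *
im,g=avg(4); s=read_state(); p=s['eef_pos']; print(p,s['tool_rot'])
for z in (255,257,259):
  print(z,'outer',circ(im,g,p[:2],z,24,1.5,1.5),circ(im,g,p[:2],z,24,3,2),'inner',circ(im,g,p[:2],z,21,1.5,1.5))
print('underside',[circ(im,g,p[:2],z,18,4,1.5) for z in (173,175,177)])
```

```text
[536.54504137 164.6899694  236.34910139] [ 3.14151170e+00 -2.18768044e-05  2.00716729e+00]
255 outer (array([536.8, 164.6]), np.float64(23.5), 110, 155) (array([537.6, 162.2]), np.float64(23.6), 127, 180) inner (array([537. , 164.4]), np.float64(21.6), 109, 136)
257 outer (array([537.1, 163.5]), np.float64(23.4), 110, 162) (array([537.2, 163.4]), np.float64(23.2), 128, 180) inner (array([536.4, 164.6]), np.float64(21.9), 132, 180)
259 outer (array([536.6, 164.6]), np.float64(22.9), 152, 180) (array([536.6, 164.6]), np.float64(22.9), 140, 180) inner (array([536.8, 164.6]), np.float64(20.4), 152, 180)
underside [(array([536.6, 160.3]), np.float64(18.6), 105, 154), (array([536.2, 161.1]), np.float64(18.3), 104, 155), (array([535.8, 161.9]), np.float64(18.1), 104, 155)]
```

Run:
```python
from fit import *
im,g=avg(4); s=read_state(); p=s['eef_pos']; psi=s['tool_rot'][2]; print(p)
for z in(175.3,):
  for a in range(-75,76,15):
    t=psi+np.radians(a); r=np.arange(11,25,0.5)
    uv=np.array([proj(im,[p[0]+k*np.cos(t),p[1]+k*np.sin(t),z]) for k in r],np.float32)
    v=cv2.remap(g,uv[None,:,0],uv[None,:,1],cv2.INTER_LINEAR)[0]; d=np.abs(np.diff(v)); o=d.argsort()[::-1][:4]
    print(a,[(float(r[i]+.25),round(float(d[i]),1)) for i in o], 'outermost>3:',[float(r[i]+.25) for i in np.where(d>3)[0]][-1:])
```

```text
[536.55299832 164.67164797 236.34478953]
-75 [(15.75, 38.4), (16.25, 31.5), (16.75, 11.4), (15.25, 11.1)] outermost>3: [16.75]
-60 [(15.25, 34.7), (14.75, 22.8), (15.75, 16.8), (13.25, 5.9)] outermost>3: [16.25]
-45 [(14.75, 37.3), (15.25, 29.2), (14.25, 26.6), (15.75, 7.7)] outermost>3: [15.75]
-30 [(14.75, 34.6), (15.25, 24.7), (14.25, 13.5), (15.75, 8.4)] outermost>3: [15.75]
-15 [(15.25, 31.3), (14.75, 21.5), (15.75, 20.6), (16.25, 5.4)] outermost>3: [16.25]
0 [(15.25, 31.7), (15.75, 28.0), (14.75, 14.1), (13.75, 12.1)] outermost>3: [16.25]
15 [(16.25, 32.3), (15.75, 25.5), (16.75, 15.7), (15.25, 7.4)] outermost>3: [16.75]
30 [(16.75, 34.6), (16.25, 23.5), (17.25, 14.8), (14.75, 12.7)] outermost>3: [17.75]
45 [(17.25, 29.2), (17.75, 19.0), (16.75, 17.3), (13.75, 13.3)] outermost>3: [18.75]
60 [(18.25, 32.2), (17.75, 28.6), (18.75, 15.2), (17.25, 9.3)] outermost>3: [20.25]
75 [(18.75, 28.6), (19.25, 25.1), (18.25, 19.2), (17.75, 12.0)] outermost>3: [23.75]
```

The silhouette shows the held strainer's underside about 2.5 mm off the mouth's axis, so it is slightly tilted. I'll go over the plate, stop about 10 mm above it and compare both edges from there.

Emit:
move_arm(
  targets="-1 2.6 -0.12 0 0 0 0;-1 2.6 -0.12 0 0 0 0;-1 0 0 2.5 0 0 0;-1 0 0 2.5 0 0 0;-1 0 0 2 0 0 0",
)

```text
clock: 13.17
eef_pos: [511.9, 211.3, 165.3]
tool_rot: [3.142, -0.0, 2.008]
force: [-0.5, -0.0, -1.3]
width: 45.4
gripper_force: 61.5
```

Emit:
move_arm(
  targets="-1 0 0 1 0 0 0;-1 0 0 0.5 0 0 0;-1 0 0 0 0 0 0;-1 0 0 0 0 0 0;-1 0 0 0 0 0 0",
)

```text
clock: 13.58
eef_pos: [513.3, 211.1, 152.5]
tool_rot: [3.139, -0.0, 2.007]
force: [-0.1, 0.2, -0.2]
width: 45.5
gripper_force: 61.5
```

```bash
cat > edges.py <<'E'
from fit import *
im,g=avg(6); s=read_state(); p=s['eef_pos']; psi=s['tool_rot'][2]; print(p,s['force'])
zu=p[2]-61
for nm,z in(('under',zu),('plate',80)):
  for a in range(-75,76,15):
    t=psi+np.radians(a); r=np.arange(9,30,0.5)
    uv=np.array([proj(im,[p[0]+k*np.cos(t),p[1]+k*np.sin(t),z]) for k in r],np.float32)
    v=cv2.remap(g,uv[None,:,0],uv[None,:,1],cv2.INTER_LINEAR)[0]; d=np.diff(v)
    pk=[i for i in range(1,len(d)-1) if abs(d[i])>2.5 and abs(d[i])>=abs(d[i-1]) and abs(d[i])>=abs(d[i+1])]
    print(nm,a,[(float(r[i]+.25),round(float(d[i]),1)) for i in pk])
E
python3 edges.py
```

```text
[512.64269884 210.86875717 151.8046721 ] [-0.41534236 -0.04198731 -1.0716871 ]
under -75 [(12.25, -7.2), (13.75, 8.6), (15.25, -7.5), (16.75, 21.4), (26.75, -5.6), (28.75, 3.9)]
under -60 [(12.25, -7.5), (13.75, 10.4), (15.75, 8.7), (17.75, 9.3)]
under -45 [(13.25, -11.1), (14.75, 11.9), (18.25, 12.9)]
under -30 [(15.25, 3.0), (17.75, -4.4), (18.75, 17.4)]
under -15 [(9.75, -9.2), (11.25, 11.8), (13.25, 5.5), (15.25, 3.8), (18.25, -7.0), (19.75, 15.0), (24.25, -3.8), (25.75, 5.2)]
under 0 [(9.75, -5.2), (10.75, 4.0), (12.25, -6.5), (13.75, 6.6), (15.75, 3.5), (18.75, -7.3), (24.75, 5.2), (27.25, -4.3), (28.75, 3.8)]
under 15 [(16.25, 3.3), (18.75, -6.4), (20.25, 3.6), (25.25, -4.3), (26.25, 4.4)]
under 30 [(10.75, -5.3), (12.75, -10.6), (14.25, 12.7), (16.25, 3.3), (18.75, -4.9), (19.75, 12.5), (28.25, -6.2)]
under 45 [(10.25, 5.5), (11.75, -5.4), (12.75, 10.8), (16.75, 2.9), (18.25, -2.6), (19.75, 9.9)]
under 60 [(9.75, -4.9), (11.25, 4.9), (15.25, -7.7), (16.75, 10.9), (19.25, 10.2)]
under 75 [(15.25, -9.9), (16.75, 11.2), (18.25, 9.3), (28.25, -3.5)]
plate -75 [(10.75, -8.6), (12.75, 11.9), (14.75, 9.4), (17.25, 6.0)]
plate -60 [(11.25, -10.5), (12.75, 12.7), (16.25, 11.7)]
plate -45 [(12.75, 3.2), (15.25, -5.1), (16.75, 14.6)]
plate -30 [(12.25, 2.7), (15.25, -4.2), (16.75, 13.4)]
plate -15 [(10.25, 11.3), (11.75, 3.1), (15.25, -6.8), (18.25, 7.8), (22.25, -10.7), (23.75, 6.7)]
plate 0 [(10.25, 7.4), (12.25, 2.9), (15.75, -6.7), (21.75, 4.7), (24.75, -7.0), (25.75, 4.3)]
plate 15 [(12.25, 2.8), (15.75, -7.1), (20.25, 4.4), (23.25, -3.4), (24.25, 3.3)]
plate 30 [(12.75, 2.8), (16.25, -5.3), (17.25, 9.4), (23.75, -5.4)]
plate 45 [(10.25, -7.3), (12.25, 12.2), (14.25, 3.1), (16.25, -4.8), (17.75, 12.6)]
plate 60 [(11.25, 11.4), (15.25, 3.4), (18.25, 10.0)]
plate 75 [(10.25, 11.6), (14.75, -10.8), (16.25, 11.0), (18.75, 9.8)]
```

In this near view, the plate edge and the underside edge agree to about 0.5 mm all round. Lower gently to contact.

Emit:
move_arm(
  targets="-1 0 0 0.4 0 0 0;-1 0 0 0.3 0 0 0;-1 0 0 0.1 0 0 0;-1 0 0 0 0 0 0",
)

```text
clock: 14.22
eef_pos: [512.1, 210.7, 143.1]
tool_rot: [-3.141, -0.0, 2.007]
force: [0.3, -0.1, -0.4]
width: 45.7
gripper_force: 61.6
```

Emit:
move_arm(
  targets="-1 0 0 0.1 0 0 0;-1 0 0 0.05 0 0 0;-1 0 0 0 0 0 0",
)

```text
clock: 14.47
eef_pos: [512.3, 210.6, 142.9]
tool_rot: [-3.141, 0.0, 2.007]
force: [-2.7, -1.4, 9.7]
width: 45.6
gripper_force: 62.7
```

Emit:
move_arm(
  targets="-1 0 0 -0.05 0 0 0;0.2 0 0 0 0 0 0;0.2 0 0 0 0 0 0;0.2 0 0 0 0 0 0;0.2 0 0 0 0 0 0",
)

```text
clock: 14.88
eef_pos: [512.3, 210.7, 142.0]
tool_rot: [-3.141, -0.0, 2.007]
force: [-1.5, 0.3, 0.4]
width: 51.5
gripper_force: 0.2
```

```bash
python3 edges.py | grep -E "under|\["
python3 - <<'E'
from fit import *
im,g=avg(4); p=read_state()['eef_pos'];print(read_state()['width'])
for z in(162,): print('mouth',circ(im,g,p[:2],z,24,3,2),circ(im,g,p[:2],z,21,3,2))
E
```

```text
[512.4258747  210.82592153 142.2356007 ] [-0.73883412 -0.22254139 -0.2739752 ]
under -75 [(10.75, -6.8), (12.25, 7.5), (14.25, -7.8), (15.25, 20.7), (16.75, 6.9), (28.75, -5.2)]
under -60 [(12.25, 7.6), (16.25, 13.9)]
under -45 [(10.75, -8.0), (12.25, -7.2), (13.75, 13.0), (16.75, 17.2)]
under -30 [(14.25, 3.6), (15.25, -3.9), (16.75, 17.1)]
under -15 [(14.25, 2.9), (15.75, -6.2), (17.25, 10.1), (22.75, -9.2), (23.75, 7.1)]
under 0 [(9.75, -9.8), (10.75, 10.6), (11.75, -8.8), (13.25, 15.0), (14.75, 7.9), (15.75, -8.0), (22.75, 5.6), (25.75, -6.7), (26.75, 5.3)]
under 15 [(16.25, -3.0), (20.75, 5.0), (24.25, -4.4), (25.25, 4.4)]
under 30 [(13.75, -6.9), (14.75, 6.8), (16.75, -2.5), (17.75, 13.9), (24.75, -5.0)]
under 45 [(10.25, -2.7), (12.25, -11.8), (13.75, 13.0), (18.25, 13.9)]
under 60 [(11.25, -9.8), (12.75, 14.2), (16.75, -4.7), (18.25, 12.3)]
under 75 [(16.75, -12.1), (18.75, 14.6)]
plate -75 [(10.25, -9.5), (11.75, 10.6), (13.75, -6.8), (15.25, 17.8), (16.75, 8.7), (28.75, -5.8)]
plate -60 [(10.75, -6.1), (12.25, 12.1), (14.25, 2.9), (16.25, 14.8)]
plate -45 [(10.25, -5.2), (11.75, -8.1), (13.25, 14.1), (15.25, -5.2), (16.75, 14.9)]
plate -30 [(14.25, 3.1), (15.25, -4.8), (16.25, 15.0)]
plate -15 [(10.25, 2.9), (14.25, 3.1), (15.25, -6.4), (17.25, 8.6), (22.25, -9.0), (23.75, 9.2)]
plate 0 [(10.25, 9.2), (11.75, -7.4), (12.75, 12.5), (14.25, 6.8), (15.75, -8.6), (22.25, 5.1), (25.25, -5.5), (26.75, 3.9)]
plate 15 [(15.75, -3.6), (20.75, 5.3), (23.75, -4.5), (25.25, 4.8)]
plate 30 [(13.25, -4.4), (14.75, 4.0), (16.25, -2.5), (17.75, 13.5), (24.75, -5.1)]
plate 45 [(11.75, -13.0), (13.25, 10.3), (15.25, 3.9), (17.75, 11.6)]
plate 60 [(10.75, -10.7), (12.75, 13.6), (18.25, 10.5)]
plate 75 [(16.75, -11.4), (18.25, 13.5)]
51.38057113334925
mouth (array([512.1, 208.1]), np.float64(23.7), 113, 180) (array([512.8, 210.1]), np.float64(22.7), 118, 180)
```

The strainer has settled upright. Its mouth is at (512.1,208.1) and the plate centre at (511.9,207.9). Open fully and withdraw upward.

Emit:
move_arm(
  targets="1 0 0 0 0 0 0;1 0 0 0 0 0 0;1 0 0 0 0 0 0;1 0 0 0 0 0 0;1 0 0 0 0 0 0",
)

```text
clock: 15.8
eef_pos: [512.5, 210.8, 142.4]
tool_rot: [3.141, -0.0, 2.007]
force: [0.3, 0.5, -0.3]
width: 85.1
gripper_force: 0.0
```

Emit:
move_arm(
  targets="1 0 0 -1 0 0 0;1 0 0 -2 0 0 0;1 0 0 -3 0 0 0;1 0 0 -3 0 0 0;1 0 0 -2 0 0 0",
)

```text
clock: 16.22
eef_pos: [513.3, 211.2, 255.8]
tool_rot: [3.138, -0.0, 2.007]
force: [0.5, 0.7, 0.1]
width: 85.5
gripper_force: 0.0
```

Emit:
move_arm(
  targets="1 0 0 0 0 0 0;1 0 0 0 0 0 0;1 0 0 0 0 0 0;1 0 0 0 0 0 0",
)

```text
clock: 16.55
eef_pos: [511.6, 210.4, 251.4]
tool_rot: [-3.139, -0.0, 2.007]
force: [-0.3, 0.0, 1.0]
width: 85.4
gripper_force: 0.0
```

Run:
```python
from fit import *
im,g=avg(6); s=read_state();print(s['eef_pos'],s['width'],s['force'])
for z in(160,162,164): print(z,'mouth',circ(im,g,(512,208),z,24,3,2),circ(im,g,(512,208),z,21,1.6,2))
d=cams.get_image('side');o=load('d4.png')
for n,p in(('cup',(614,-4,40)),('eraser',(402,-46,6)),('vial',(713,-222,30)),('roll',(674,240,13))):
    u,v=proj(o,p).astype(int);print(n,np.abs(d['color'][v-14:v+14,u-14:u+14].astype(int)-o['color'][v-14:v+14,u-14:u+14]).mean().round(1))
```

```text
[512.1833391  210.67412921 251.77350993] 85.69767153151092 [ 0.18971228 -0.08010967 -0.26974493]
160 mouth (array([511.7, 206.7]), np.float64(23.9), 100, 180) (array([511.6, 206.9]), np.float64(21.2), 158, 180)
162 mouth (array([511.2, 207.4]), np.float64(23.6), 117, 180) (array([511.3, 207.5]), np.float64(21.0), 170, 180)
164 mouth (array([510.9, 208.1]), np.float64(23.4), 133, 180) (array([511. , 208.2]), np.float64(20.8), 162, 180)
cup 6.6
eraser 7.2
vial 4.3
roll 20.6
```

The strainer's mouth is at (511.3,207.5) at the right height and radius, within 1 mm of the plate centre. I'll check the roll, since its patch changed (possibly a shadow).

Run:
```python
from h import *
d=cams.get_image('side');c=cams.get_image('scene')
for n,a,b in(('side',load('d0.png'),d),('scene',load('s0.png'),c)):
  for im in(a,b):
    h=cv2.cvtColor(im['color'],cv2.COLOR_RGB2HSV); u,v=proj(im,[674,240,13]).astype(int); q=h[v-25:v+25,u-25:u+25]
    m=((q[...,0]>20)&(q[...,0]<35)&(q[...,1]>130)); x=np.argwhere(m)+[v-25,u-25]; print(n,m.sum(),x.mean(0).round(1) if m.any() else '',x.min(0),x.max(0))
```

```text
side 409 [190.9 330.6] [180 319] [201 342]
side 414 [190.9 330.5] [180 319] [201 342]
scene 319 [209.2 314. ] [200 304] [218 324]
scene 320 [209.2 314. ] [200 304] [218 324]
```

The roll has not moved; the change was only shading. Handing in.

```bash
python3 -c "
from h import *
print(order.finish_job())"
```

```text
the job is handed in; nothing more can be done
None
```

The job is handed in at about 17 s of the 58 s allowed: the outer cup stands in the fixture bay, the strainer is upright within about 1 mm of the middle of the stand's plate, the eraser, vial and label roll are undisturbed, and no verdict was shown.

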